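# Shim the rocking bench instrument

### The job

The white instrument on the bench rocks because one of its four feet is too short. Push the grey wedge along the bench, thin end first, under that short foot until it is snug and bears the foot, then press down firmly with the fingertips on top of the case right above that foot for about a second to prove it no longer rocks, and move clear. Only push and press: do not lift the wedge or the instrument, do not shove the instrument along the bench, and leave the jar, screwdriver and beaker alone.

Things in the scene. Friction and masses are not known exactly. Their poses are not given: they have to be found in the camera images.
- instrument: White flat case 200 (x) x 220 (y) x 50 mm, grey panel with knobs on its +x side, 2.5 kg, loose. Origin on the bench under its middle, z up; underside 20, top 70 mm up. Four black round feet, 24 mm across, at x +-75, y +-85 mm. The one at x +75, y -85 ends 9 mm above the bench, the others reach it. It stands level; that corner tips down (up to 0.08 rad) if pressed with over 2.5 to 5 N.
- short_foot (a point): Centre of the underside of the short foot (24 mm diameter disc), 9 mm above the bench, 25 mm inside both the +x side and the -y side of the case. Its axes are the instrument's.
- press_spot (a point): Point on the flat top of the case, 70 mm above the bench, right above the short foot: where to press, within 40 mm. Anything from 7 to 20 N is a firm press; keep it up for at least half a second.
- wedge: Loose grey plastic wedge 110 (x) x 40 mm (y), 70 g. Origin mid-underside, z up. Thin end x +55 (2 mm high), upright heel x -55 (24 mm). Starts off the case's -y side, aimed roughly at the short foot, offset and askew. Slides under 1 N; touches the foot when foot centre is at wedge x about +30, then resists; at 8 to 14 N the instrument slides. Foot centre to end within 15 mm of its midline.
- jar: Bystander: clear screw jar, 52 mm diameter, 75 mm high, origin under its middle. Must not be disturbed.
- screwdriver: Bystander: black-handled screwdriver lying on the bench, about 200 mm long, origin under its middle, handle towards its -x. Must not be disturbed.
- beaker: Bystander: open white beaker, 68 mm diameter, 85 mm high, origin under its middle. Must not be disturbed.
Mind the look-alikes: they are no part of the job. Of the things that look like the wedge, take the one that is farthest from the robot's base at the start.

How it is judged:
By the outcome, as a careful person would: the job done as asked, in the order asked, and still so for the second after the job is handed in, with the robot touching nothing.
It also fails if it takes over 64 s, if anything falls off the work surface, if the arm or the gripper's body presses on something with over 40 N, if the wrist force passes 120 N, or if a joint passes its speed limit or range.

### The arm

A 7-joint arm with a two-finger parallel gripper is mounted at the origin on the work surface. World frame = base frame: x ahead of the robot, y to its left, z up, the work surface at z = 0. Lengths are in mm, angles in rad, forces in N, time in s.
With the tool pointing down it reaches from about 425 to 925 mm from the base axis. Payload 6.8 kg.
Tool frame: the origin (TCP) lies on the centre line of the jaws, within the pads' length; the fingertips stand 14 mm ahead of it and the grasp point (between the pads) lies 5 mm behind it; z points along the fingers, y is the direction in which the jaws open and shut (so a half turn about z gives the same grasp; the last joint's range is limited). The gripper opens to 88 mm and grips with 3 to 60 N. Pads are 20 mm wide; open, the fingers measure 115 mm over their backs; the gripper's body (75 mm by 178 mm) begins 61 mm behind the grasp point.
Start: joints at [-1.296, 0.477, 0.022, 1.555, -0.011, 1.109, -0.083], TCP at [252.123, 626.164, 236.664] pointing down, gripper open.
Joint ranges: [-2.96, 2.96], [-0.34, 2.1], [-1.41, 1.46], [0.24, 2.44], [-1.37, 4.51], [0.17, 1.92], [-2.96, 2.96]. Speed limits (rad/s): [2.39, 2.39, 3.14, 3.14, 3.14, 3.14, 3.14].

### API

Orientations are given as a unit quaternion [w, x, y, z].
In Python, from station import robot, capture, camera_model gives the robot as it stands.
- The arm moves only by the tool arm_command, never from a script. Its argument "plan" is a list of rows, each a list of 7 numbers: the turn, a rotation vector about the tool's x, y, z in rad, then the shift along the tool's x, y, z in cm, then the closure in counts, from 0 (fully open) to 255 (shut). In form: [[ax, ay, az, x, y, z, hand], ...]. A call has 1 to 20 rows; each row is the pose to reach, as a shift and turn from the pose commanded when the call began, along the tool's axes at that moment; what a row does not reach only later rows make up. A row lasts 1/10 s, in which the tool goes at most 50 mm and 8.59 degrees, less where a joint would pass 70% of its speed; a pose out of reach is approached as far as the arm can. A call with a gripper value outside its range is refused whole. The fingers move at their own pace and stop on an object; the grip force is fixed at half the most. Time passes only in rows, so rows that repeat a pose let the fingers close. It gives the time, the measured TCP pose, the force and the opening at its end, in the units of the state.
- robot.get_obs(): the state, without advancing time (a new reading comes with each control period).
- capture(name): name is "scene" or "top" or "wrist"; returns (picture, depth): 384x512x3 uint8, red, green, blue; 384x512 float32, mm along the optical axis (not along the pixel's ray), 0 where there is no reading.
- camera_model(name): a dict with "K" (3x3 intrinsics, pixels), "D" ([k1, k2, p1, p2, k3] as OpenCV has them; the pictures are not rectified), "cam_to_world" (4x4, takes a point from camera to world coordinates). Camera axes: x right, y up, looking along -z (the intrinsics and any distortion apply to the point x, -y, -z); pixel columns grow to the right and rows downward; lengths in mm; the calibration is good to about 2 mm. A picture is of the moment at which its call begins: read the wrist's pose just before it. camera_model takes no time and is no camera call; for the wrist camera it gives the pose at the moment of the call.
- robot.finish_job(): hands the job in, once; it reports no verdict.
The state is a dict: "time": time; "joint_positions": joint angles; "qvel": joint speeds; "joint_torque": joint torques, N m; "eef_pos": TCP position; "tcp_rot": TCP orientation; "force": force on the tool from outside, world axes, zero at the start; "torque": the same for the moment, N m; "finger_gap": finger opening in mm.
Only numpy, scipy, OpenCV 4.12 (cv2) and the standard library are available. Lean on these libraries where they do the work, as an engineer would, in place of code of your own. Each camera call takes 0.05 s, during which the arm holds its last target.

## Working session

There is one attempt and no reset: what is moved stays moved. The work goes in short steps, Python scripts to look and compute and a tool call to move; the robot and the scene stay as the last step left them, time stands still between calls to the robot, and variables do not carry over. Pictures are saved under pics/ and viewed, and the job is handed in when it is done.

Besides the shell and the picture viewer there is one more tool, called after "Request:" by a JSON object that holds its "op" and its "data". arm_command: Moves the arm, as the interface text tells. Its arguments: {"type":"object","properties":{"plan":{"type":"array"}},"required":["plan"]}

```bash
ls; mkdir -p pics
cat > h.py <<'E'
import numpy as np, cv2
from station import robot, capture, camera_model
from scipy.spatial.transform import Rotation as R
def px2w(name,u,v,z=None,depth=None,m=None):
    m=m or camera_model(name);K=np.array(m["K"]);D=np.array(m["D"]);T=np.array(m["cam_to_world"])
    p=cv2.undistortPoints(np.array([[[u,v]]],float),K,D)[0,0]
    d=np.array([p[0],-p[1],-1.0])
    if depth is not None: c=d*depth; return T[:3,:3]@c+T[:3,3]
    w=T[:3,:3]@d;o=T[:3,3]
    return o+w*(z-o[2])/w[2]
E
python3 - <<'E'
from h import *
o=robot.get_obs();print({k:np.round(v,3).tolist() for k,v in o.items()})
for n in["scene","top"]:
    p,d=capture(n);cv2.imwrite(f"pics/{n}0.png",p[:,:,::-1]);np.save(f"pics/{n}0.npy",d)
    m=camera_model(n);print(n,np.round(m["K"],1).tolist(),np.round(m["D"],4),np.round(m["cam_to_world"],3).tolist())
E
```

```text
pics
{'time': 0.0, 'joint_positions': [-1.296, 0.478, 0.022, 1.556, -0.011, 1.109, -0.083], 'qvel': [0.0, 0.001, -0.002, 0.0, -0.0, -0.003, -0.001], 'joint_torque': [-0.0, -58.287, 1.535, -27.26, -0.054, 0.017, 0.0], 'eef_pos': [251.923, 625.623, 235.712], 'tcp_rot': [-0.0, 0.19, 0.982, -0.001], 'force': [-0.63, 0.908, -0.239], 'torque': [-0.001, -0.011, 0.013], 'finger_gap': 87.752}
scene [[350.1, 0.0, 254.3], [0.0, 350.1, 191.5], [0.0, 0.0, 1.0]] [-0.106  0.     0.     0.     0.   ] [[-0.898, -0.286, 0.334, 851.087], [0.44, -0.566, 0.697, 746.758], [-0.01, 0.773, 0.634, 741.161], [0.0, 0.0, 0.0, 1.0]]
top [[421.2, 0.0, 253.2], [0.0, 421.2, 189.1], [0.0, 0.0, 1.0]] [-0.0564  0.      0.      0.      0.    ] [[-0.025, 0.986, -0.163, 306.333], [-0.999, -0.021, 0.029, 47.585], [0.025, 0.164, 0.986, 1265.179], [0.0, 0.0, 0.0, 1.0]]
```

View pics/scene0.png

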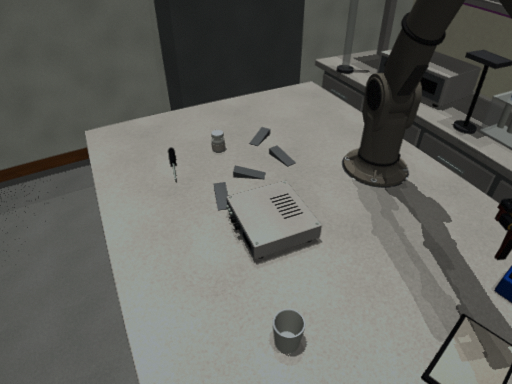

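View pics/top0.png

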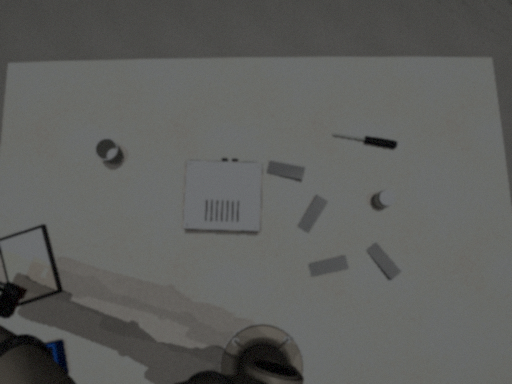

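The scene view shows four grey wedges. In the top view, the one at (286,171) is farthest from the base (262,355) and lies beside the case corner. I'll measure it closer up.

Run:
```python
from h import *
p=cv2.imread("pics/top0.png");c=p[140:245,170:320];c=cv2.convertScaleAbs(cv2.resize(c,None,fx=5,fy=5,interpolation=cv2.INTER_CUBIC),alpha=1.7)
cv2.imwrite("pics/topc.png",c)
p=cv2.imread("pics/scene0.png");c=p[155:265,200:330];cv2.imwrite("pics/scenec.png",cv2.resize(c,None,fx=5,fy=5,interpolation=cv2.INTER_CUBIC))
for u,v in[(286,171),(313,212),(328,266),(383,261),(380,200),(378,142),(110,152),(349,137)]: 
    w=px2w("top",u,v,10);print((u,v),w.round(),np.hypot(*w[:2]).round())
```

```text
(286, 171) [568. -90.  10.] 575.0
(313, 212) [ 441. -167.   10.] 471.0
(328, 266) [ 279. -204.   10.] 346.0
(383, 261) [ 289. -370.   10.] 470.0
(380, 200) [ 473. -375.   10.] 603.0
(378, 142) [ 655. -382.   10.] 759.0
(110, 152) [639. 447.  10.] 779.0
(349, 137) [ 673. -292.   10.] 733.0
```

View pics/topc.png

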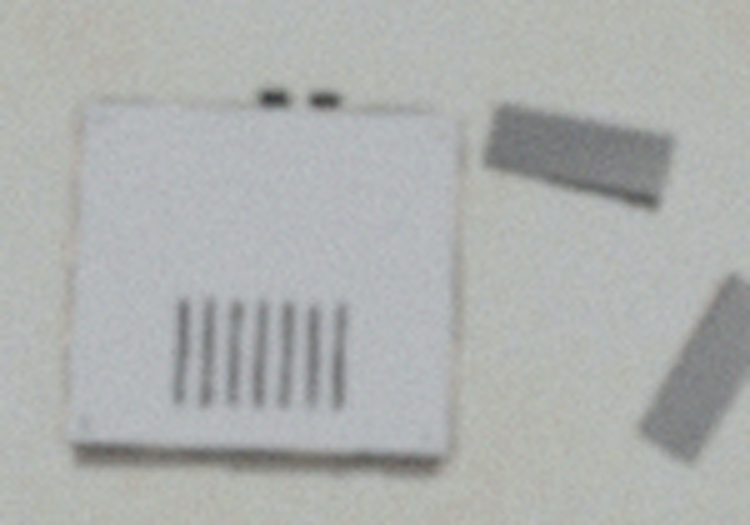

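View pics/scenec.png

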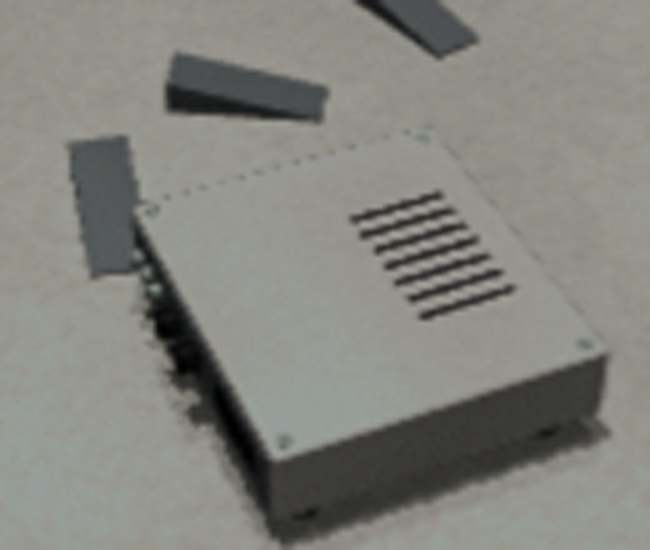

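Run:
```python
from h import *
f=lambda u,v:((u+.5)/5-.5+170,(v+.5)/5-.5+140)
P=lambda u,v,z:px2w("top",*f(u,v),z).round(1)
c=[P(82,103,70),P(462,113,70),P(447,457,70),P(70,443,70)];print(c,[np.linalg.norm(c[i]-c[i-1]).round(1) for i in range(4)])
w=[P(502,103,2),P(485,165,2),P(657,208,0),P(675,135,24),P(661,192,24)]
for a in w: print(a)
m=(w[0]+w[1])/2;h=(w[3]+w[4])/2;print(m,h,m-h,np.degrees(np.arctan2(*(m-h)[[1,0]])),np.linalg.norm((m-h)[:2]))
d=np.load("pics/top0.npy")
for u,v in[(220,180),(286,171),(271,169),(299,174),(300,120)]: print((u,v),px2w("top",u,v,depth=d[v,u]).round(1))
m=camera_model("wrist");print(np.round(m["K"],1).tolist(),np.round(m["cam_to_world"],3).tolist())
```

```text
[array([593.7, 205.8,  70. ]), array([583.3, -14.8,  70. ]), array([383.9,  -0.6,  70. ]), array([396.6, 212.5,  70. ])] [np.float64(197.2), np.float64(220.8), np.float64(199.9), np.float64(213.5)]
[604.9 -43.2   2. ]
[566.1 -31.5   2. ]
[ 537.6 -136.4    0. ]
[ 577.9 -145.9   24. ]
[ 542.9 -135.8   24. ]
[585.5  -37.35   2.  ] [ 560.4  -140.85   24.  ] [ 25.1 103.5 -22. ] 76.36825201293027 106.5000469483465
(220, 180) [533.2 107.9  69.3]
(286, 171) [567.4 -90.   14.2]
(271, 169) [576.7 -45.2   4.1]
(299, 174) [ 555.6 -128.    22.9]
(300, 120) [ 734.3 -142.5   -2.5]
[[283.6, 0.0, 253.4], [0.0, 283.6, 190.4], [0.0, 0.0, 1.0]] [[0.373, -0.886, -0.275, 176.953], [0.928, 0.355, 0.113, 654.829], [-0.002, -0.297, 0.955, 384.96], [0.0, 0.0, 0.0, 1.0]]
```

```bash
cat >> h.py <<'E'
import json,os
# commanded state: pos, yaw (deg) of tool y; tool z straight down
def cmd(): return json.load(open("cmd.json")) if os.path.exists("cmd.json") else [252.123,626.164,236.664,68.0]
def Rt(yaw):
    a=np.radians(yaw);y=np.array([np.cos(a),np.sin(a),0]);z=np.array([0,0,-1.]);return np.stack([np.cross(y,z),y,z],1)
def row(t,c=None):
    c=c or cmd();M=Rt(c[3]);d=M.T@(np.array(t[:3])-c[:3])/10
    return [0,0,round(-np.radians(t[3]-c[3]),3),*d.round(2)]
def done(r):
    c=cmd();M=Rt(c[3]);p=np.array(c[:3])+M@np.array(r[3:6])*10;c=[*p,c[3]-np.degrees(r[2])]
    json.dump(c,open("cmd.json","w"));
    o=robot.get_obs();q=o["tcp_rot"];m=R.from_quat([q[1],q[2],q[3],q[0]]).as_matrix()
    print("cmd",np.round(c,1),"meas",np.round(o["eef_pos"],1),"yaw",np.degrees(np.arctan2(m[1,1],m[0,1])).round(2),"z",m[:,2].round(3),"F",np.round(o["force"],2),"gap",o["finger_gap"],"t",o["time"],"j",np.round(o["joint_positions"],2))
E
python3 - <<'E'
from h import *
q=robot.get_obs()["tcp_rot"];print(R.from_quat([q[1],q[2],q[3],q[0]]).as_matrix().round(3), Rt(68).round(3))
print(row([620,-110,240,87]))
E
```

```text
[[-0.928  0.374 -0.   ]
 [ 0.374  0.928 -0.002]
 [-0.    -0.002 -1.   ]] [[-0.927  0.375  0.   ]
 [ 0.375  0.927  0.   ]
 [ 0.     0.    -1.   ]]
[0, 0, np.float64(-0.332), np.float64(-61.69), np.float64(-54.48), np.float64(-0.33)]
```

Request:
{"op": "arm_command", "data": {"plan": [[0,0,-0.33,-61.7,-54.5,0,80],[0,0,-0.33,-61.7,-54.5,0,80],[0,0,-0.33,-61.7,-54.5,0,80],[0,0,-0.33,-61.7,-54.5,0,80],[0,0,-0.33,-61.7,-54.5,0,80],[0,0,-0.33,-61.7,-54.5,0,80],[0,0,-0.33,-61.7,-54.5,0,80],[0,0,-0.33,-61.7,-54.5,0,80],[0,0,-0.33,-61.7,-54.5,0,80],[0,0,-0.33,-61.7,-54.5,0,80],[0,0,-0.33,-61.7,-54.5,0,80],[0,0,-0.33,-61.7,-54.5,0,80],[0,0,-0.33,-61.7,-54.5,0,80],[0,0,-0.33,-61.7,-54.5,0,80],[0,0,-0.33,-61.7,-54.5,0,80],[0,0,-0.33,-61.7,-54.5,0,80],[0,0,-0.33,-61.7,-54.5,0,80],[0,0,-0.33,-61.7,-54.5,0,80],[0,0,-0.33,-61.7,-54.5,0,80],[0,0,-0.33,-61.7,-54.5,0,80]]}}

```text
time: 2.1
eef_pos: [620.5, -107.9, 236.3]
tcp_rot: [-0.0, 0.025, 1.0, 0.001]
force: [-0.6, 0.8, -0.4]
finger_gap: 60.5
```

Run:
```python
from h import *
done([0,0,-.33,-61.7,-54.5,0])
m=camera_model("wrist");json.dump({k:np.array(v).tolist() for k,v in m.items()},open("w1.json","w"))
p,d=capture("wrist");cv2.imwrite("pics/w1.png",cv2.resize(p[:,:,::-1],(768,576)));np.save("pics/w1.npy",d);cv2.imwrite("pics/w1r.png",p[:,:,::-1])
p,d=capture("top");cv2.imwrite("pics/t1.png",p[:,:,::-1])
print(np.round(m["cam_to_world"],3).tolist())
```

```text
cmd [ 620.  -110.3  236.7   86.9] meas [ 620.5 -107.9  236.3] yaw 87.1 z [-0.001  0.001 -1.   ] F [-0.55  0.79 -0.43] gap 60.46370081761269 t 2.1 j [-0.16  0.41  0.31  1.69 -0.14  1.07  1.72]
[[0.05, -0.954, -0.295, 539.71], [0.999, 0.048, 0.014, -105.569], [0.0, -0.296, 0.955, 385.534], [0.0, 0.0, 0.0, 1.0]]
```

View pics/w1.png

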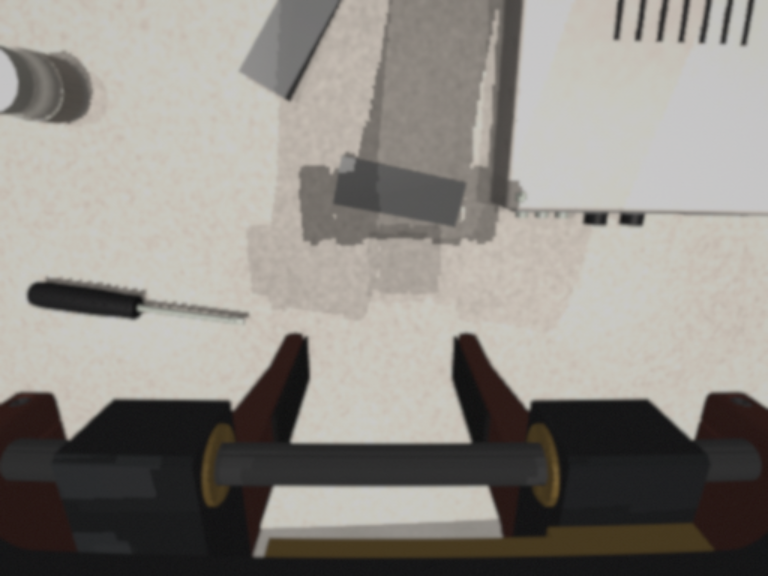

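The wrist view shows the wedge at about (400,192), heel on the left and thin end at (462,205). The case corner by the short foot is at (514,211).

Run:
```python
from h import *
p=cv2.imread("pics/w1r.png");c=p[85:175,205:360];cv2.imwrite("pics/w1c.png",cv2.resize(c,None,fx=5,fy=5,interpolation=cv2.INTER_CUBIC))
m=json.load(open("w1.json"));d=np.load("pics/w1.npy")
for u,v in[(262,118),(240,115),(295,130),(400,60),(380,120),(200,180)]: print((u,v),px2w("",u,v,depth=d[v,u],m=m).round(1))
```

```text
(262, 118) [558.6 -95.5  16.3]
(240, 115) [ 553.3 -122.8   22. ]
(295, 130) [576.5 -52.6   7.7]
(400, 60) [503.6  48.3  70.6]
(380, 120) [563.7  31.2  71.5]
(200, 180) [ 639.5 -185.4    1.5]
```

View pics/w1c.png

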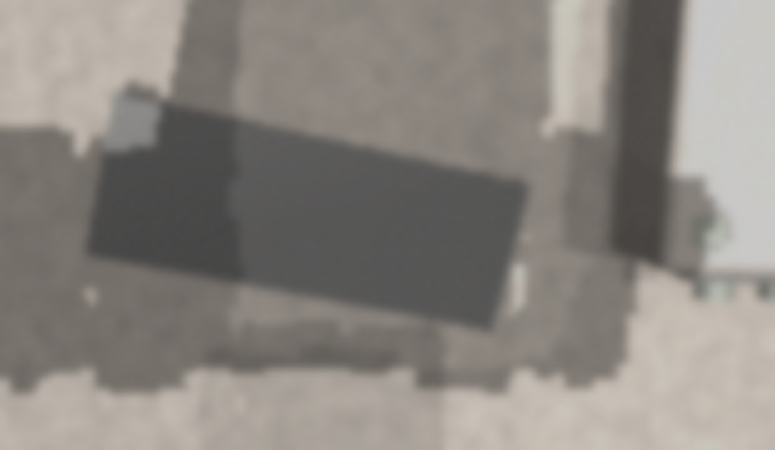

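Run:
```python
from h import *
m=json.load(open("w1.json"))
P=lambda u,v,z:px2w("",(u+.5)/5-.5+205,(v+.5)/5-.5+85,z,m=m).round(1)
w=[P(118,90,24),P(90,253,24),P(525,183,2),P(490,328,2)]
print(*w);h=(w[0]+w[1])/2;t=(w[2]+w[3])/2;print(h,t,np.linalg.norm(t-h),np.degrees(np.arctan2((t-h)[1],(t-h)[0])), np.linalg.norm(w[0]-w[1]),np.linalg.norm(w[2]-w[3]))
print("case corner",P(667,268,70),"edge",P(685,2,70),"bottom",P(612,248,20))
# front edge
F=lambda u,v,z:px2w("",u/1.5,v/1.5,z,m=m).round(1)
print(F(515,211,70),F(766,213,70),F(522,2,70))
```

```text
[ 537.8 -136.2   24. ] [ 576.8 -146.2   24. ] [566.5 -32.4   2. ] [604.6 -41.7   2. ]
[ 557.3 -141.2   24. ] [585.55 -37.05   2.  ] 110.1330331916814 74.82404479108376 40.26164427839479 39.21861802766642
case corner [581.6 -13.7  70. ] edge [525.9 -11.7  70. ] bottom [582.5 -13.5  20. ]
[584.6  -7.7  70. ] [594.1 186.7  70. ] [447.5  -7.6  70. ]
```

Run:
```python
from h import *
o=robot.get_obs();print(o["eef_pos"],o["time"])
print(row([626,-101,17,87.2]))
```

```text
[ 620.63138927 -107.90975376  236.6185932 ] 2.2
[0, 0, np.float64(-0.005), np.float64(-0.55), np.float64(0.96), np.float64(21.97)]
```

Run:
```python
from h import *
json.dump([620.6,-107.9,236.6,87.1],open("cmd.json","w"))
print(row([626,-101,17,87.1]))
```

```text
[0, 0, np.float64(-0.0), np.float64(-0.5), np.float64(0.72), np.float64(21.96)]
```

Request:
{"op": "arm_command", "data": {"plan": [[0,0,0,-0.5,0.7,4.5,80],[0,0,0,-0.5,0.7,9,80],[0,0,0,-0.5,0.7,13,80],[0,0,0,-0.5,0.7,16.5,80],[0,0,0,-0.5,0.7,19,80],[0,0,0,-0.5,0.7,20.5,80],[0,0,0,-0.5,0.7,21.5,80],[0,0,0,-0.5,0.7,21.9,80],[0,0,0,-0.5,0.7,21.9,80],[0,0,0,-0.5,0.7,21.9,80]]}}

```text
time: 3.2
eef_pos: [627.1, -103.2, 18.8]
tcp_rot: [0.001, 0.026, 1.0, -0.0]
force: [-1.1, 0.2, 0.4]
finger_gap: 60.4
```

Run:
```python
from h import *
json.dump([620.0,-110.3,236.7,86.9],open("cmd.json","w"))
done([0,0,0,-.5,.7,21.9])
m=camera_model("wrist");json.dump({k:np.array(v).tolist() for k,v in m.items()},open("w2.json","w"))
p,d=capture("wrist");cv2.imwrite("pics/w2.png",cv2.resize(p[:,:,::-1],(768,576)));np.save("pics/w2.npy",d)
o=robot.get_obs();print(o["eef_pos"],o["time"])
```

```text
cmd [ 625.4 -103.6   17.7   86.9] meas [ 627.1 -103.2   18.8] yaw 86.97 z [ 0.002 -0.    -1.   ] F [-1.1   0.18  0.41] gap 60.42178664936272 t 3.2 j [-0.1   0.69  0.23  1.81 -0.24  0.67  1.78]
[ 627.11149013 -103.26575557   18.85313933] 3.25
```

View pics/w2.png

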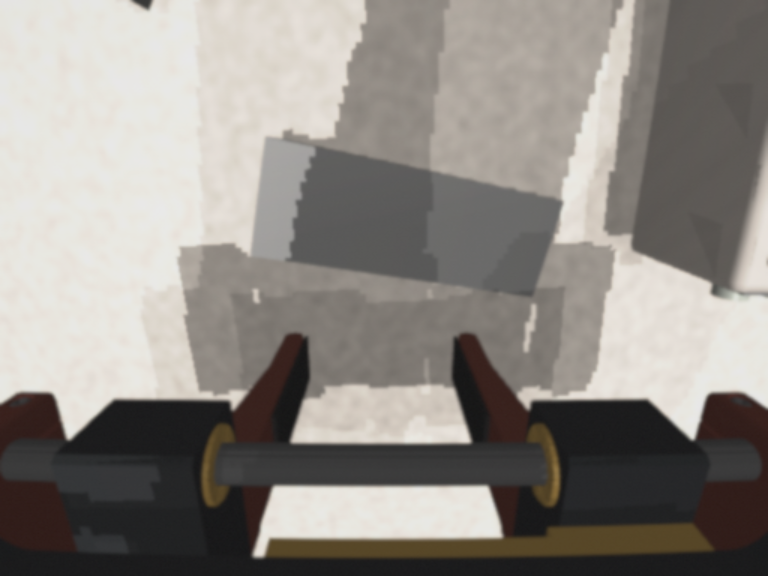

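Request:
{"op": "arm_command", "data": {"plan": [[0,0,0,0,0,0.15,80],[0,0,0,0.5,0,0.15,80],[0,0,0,1.0,0,0.15,80],[0,0,0,1.4,0,0.15,80],[0,0,0,1.8,0,0.15,80],[0,0,0,2.2,0,0.15,80],[0,0,0,2.6,0,0.15,80],[0,0,0,3.0,0,0.15,80],[0,0,0,3.4,0,0.15,80],[0,0,0,3.7,0,0.15,80],[0,0,0,3.7,0,0.15,80]]}}

```text
time: 4.35
eef_pos: [588.8, -101.2, 16.1]
tcp_rot: [-0.0, 0.026, 1.0, 0.0]
force: [-0.4, 0.1, 0.4]
finger_gap: 60.3
```

Run:
```python
from h import *
done([0,0,0,3.7,0,.15])
m=camera_model("wrist");json.dump({k:np.array(v).tolist() for k,v in m.items()},open("w3.json","w"))
p,d=capture("wrist");cv2.imwrite("pics/w3.png",cv2.resize(p[:,:,::-1],(768,576)));np.save("pics/w3.npy",d)
```

```text
cmd [ 588.4 -101.6   16.2   86.9] meas [ 588.8 -101.2   16.1] yaw 86.97 z [-0.  0. -1.] F [-0.44  0.11  0.39] gap 60.32085574042488 t 4.35 j [-0.1   0.65  0.22  1.9  -0.23  0.62  1.79]
```

View pics/w3.png

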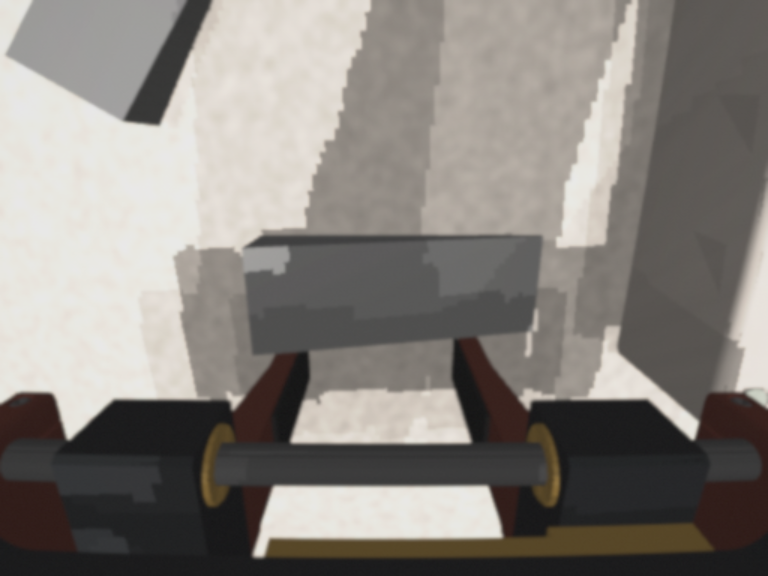

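The wedge is now square to the fingers: heel corners at (243,247) and (253,353), thin corners at (542,237) and (530,330).

```bash
cat >> h.py <<'E'
def wedge(m,c,foot=(559.3,12.7)):
    P=lambda u,v,z:px2w("",(u+.5)/1.5-.5,(v+.5)/1.5-.5,z,m=m)
    w=[P(*c[0],24),P(*c[1],24),P(*c[2],2),P(*c[3],2)]
    h=((w[0]+w[1])/2)[:2];t=((w[2]+w[3])/2)[:2];d=(t-h)/np.linalg.norm(t-h);n=np.array([-d[1],d[0]])
    f=np.array(foot)-(h+t)/2
    print("heel",h.round(1),"tip",t.round(1),"L",np.linalg.norm(t-h).round(1),"yaw",np.degrees(np.arctan2(d[1],d[0])).round(2),"w",np.linalg.norm(w[0]-w[1]).round(1),np.linalg.norm(w[2]-w[3]).round(1),"foot in wedge",(f@d).round(1),(f@n).round(1))
E
python3 - <<'E'
from h import *
m=json.load(open("w3.json"))
wedge(m,[(243,247),(253,353),(542,237),(530,330)])
P=lambda u,v,z:px2w("",(u+.5)/1.5-.5,(v+.5)/1.5-.5,z,m=m).round(1)
print(P(618,350,20),P(700,420,70))
E
```

```text
heel [ 555.3 -147.9] tip [561.5 -38.6] L 109.5 yaw 86.77 w 39.7 39.3 foot in wedge 105.8 5.1
[583.2 -12.   20. ] [579.5 -16.6  70. ]
```

Request:
{"op": "arm_command", "data": {"plan": [[0,0,0,0.25,0,0,80],[0,0,0,0.5,0,0,80],[0,0,0,0.5,0,0,80],[0,0,0,-0.5,0,0,80],[0,0,0,-2.5,0,0,80],[0,0,0,-2.5,0,-1,80],[0,0,0,-2.5,0,-5,80],[0,0,0,-2.5,0,-10,80],[0,0,0,-2.5,0,-10,80]]}}

```text
time: 5.3
eef_pos: [618.4, -103.7, 123.1]
tcp_rot: [0.006, 0.027, 1.0, -0.0]
force: [0.7, -1.1, -0.1]
finger_gap: 60.1
```

Run:
```python
from h import *
done([0,0,0,-2.5,0,-10])
m=camera_model("wrist");json.dump({k:np.array(v).tolist() for k,v in m.items()},open("w4.json","w"))
p,d=capture("wrist");cv2.imwrite("pics/w4.png",cv2.resize(p[:,:,::-1],(768,576)));np.save("pics/w4.npy",d)
o=robot.get_obs();print(o["eef_pos"],o["time"])
print(row([550.3,-172,76,-3.1]))
```

```text
cmd [ 613.4 -102.9  116.2   86.9] meas [ 618.4 -103.7  123.1] yaw 86.93 z [ 0.011 -0.001 -1.   ] F [ 0.66 -1.11 -0.06] gap 60.13073387415277 t 5.3 j [-0.14  0.53  0.28  1.8  -0.19  0.83  1.75]
[ 616.66576193 -103.11062809  120.1929682 ] 5.35
[0, 0, np.float64(1.571), np.float64(5.93), np.float64(-7.24), np.float64(4.02)]
```

View pics/w4.png

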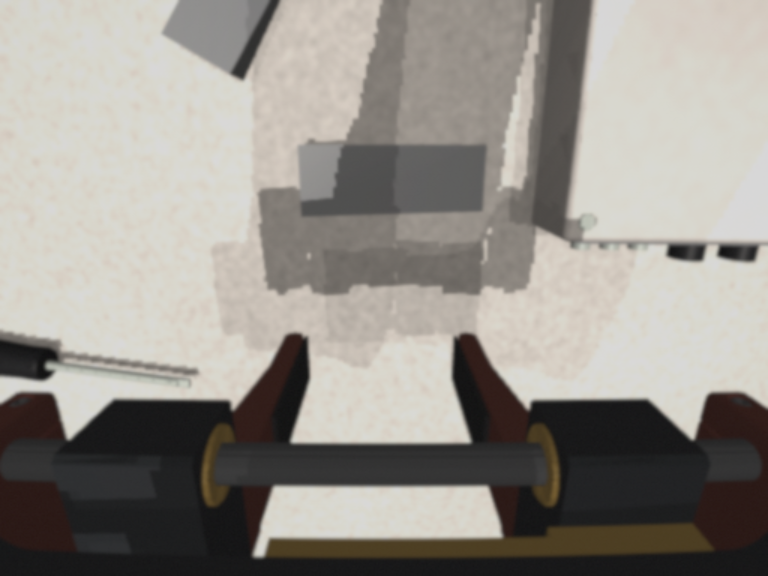

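Run:
```python
from h import *
m=json.load(open("w4.json"))
wedge(m,[(299,145),(301,216),(486,145),(483,211)])
P=lambda u,v,z:px2w("",(u+.5)/1.5-.5,(v+.5)/1.5-.5,z,m=m).round(1)
print(P(567,240,70),P(767,243,70),P(592,2,70))
```

```text
heel [ 550.9 -147.5] tip [556.6 -37.7] L 110.0 yaw 87.02 w 39.5 39.8 foot in wedge 105.5 -0.1
[582.3 -12.9  70. ] [588.5  89.   70. ] [480.7  -9.3  70. ]
```

Request:
{"op": "arm_command", "data": {"plan": [[0,0,0.14,0.6,-1,0,226],[0,0,0.28,1.2,-2,0,226],[0,0,0.42,1.8,-3,0,226],[0,0,0.56,2.4,-4,0,226],[0,0,0.7,3.0,-5,0,226],[0,0,0.84,3.6,-6,0,226],[0,0,0.98,4.2,-7,0,226],[0,0,1.12,4.8,-7.2,0,226],[0,0,1.26,5.4,-7.2,0,226],[0,0,1.4,5.9,-7.2,0,226],[0,0,1.52,5.9,-7.2,0,226],[0,0,1.571,5.9,-7.2,1,226],[0,0,1.571,5.9,-7.2,4,226],[0,0,1.571,5.9,-7.2,7,226],[0,0,1.571,5.9,-7.2,8.6,226],[0,0,1.571,5.9,-7.2,9.6,226],[0,0,1.571,5.9,-7.2,9.9,226],[0,0,1.571,5.9,-7.2,9.9,226],[0,0,1.571,5.9,-7.2,9.9,226]]}}

```text
time: 7.25
eef_pos: [552.2, -171.6, 18.1]
tcp_rot: [0.001, 0.726, 0.688, 0.0]
force: [-0.3, 0.6, -0.1]
finger_gap: 9.8
```

Run:
```python
from h import *
done([0,0,1.571,5.9,-7.2,9.9])
m=camera_model("wrist");json.dump({k:np.array(v).tolist() for k,v in m.items()},open("w5.json","w"))
p,d=capture("wrist");cv2.imwrite("pics/w5.png",cv2.resize(p[:,:,::-1],(768,576)));np.save("pics/w5.npy",d)
p,d=capture("scene");cv2.imwrite("pics/s5.png",cv2.resize(p[120:260,140:320,::-1],None,fx=4,fy=4))
o=robot.get_obs();print(o["eef_pos"],o["time"],o["force"])
```

```text
cmd [ 550.6 -171.6   17.2   -3.1] meas [ 552.2 -171.6   18.1] yaw -3.05 z [ 0.002 -0.    -1.   ] F [-0.26  0.64 -0.07] gap 9.826895436157642 t 7.25 j [-0.23  0.69  0.57  1.97 -0.6   0.65  0.68]
[ 552.2382244  -171.44562444   18.09431643] 7.35 [-0.35619652  0.13411513 -0.20779065]
```

View pics/w5.png

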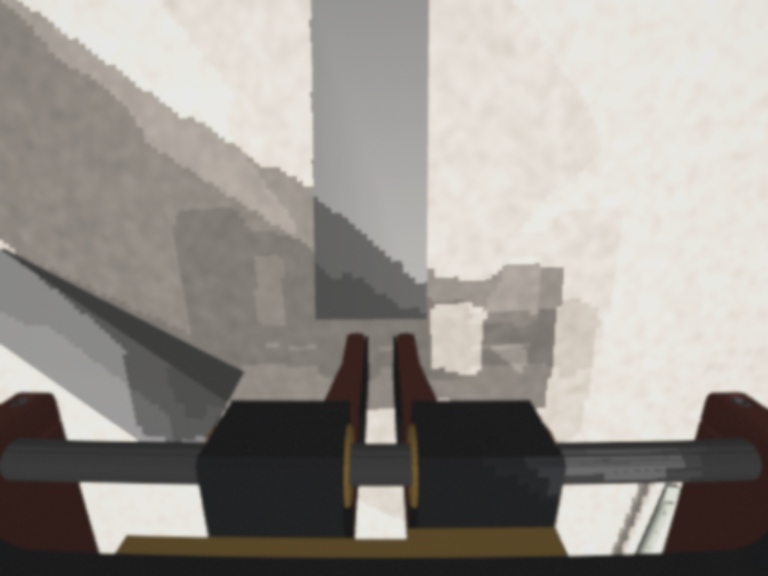

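View pics/s5.png

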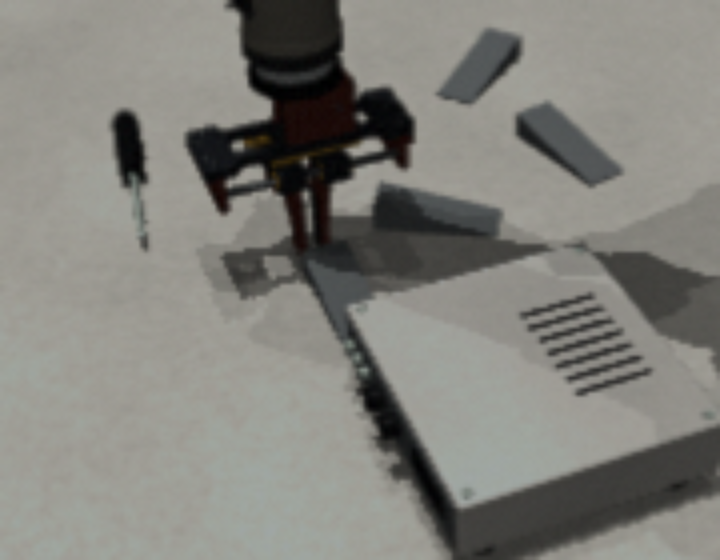

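The fingers sit behind the heel (heel edge at v≈318, columns 316–427; fingers centred near 380). Next I push along the wedge axis to just short of contact.

Request:
{"op": "arm_command", "data": {"plan": [[0,0,0,0.5,-0.2,0,226],[0,0,0,1.0,-0.2,0,226],[0,0,0,1.3,-0.2,0,226],[0,0,0,1.7,-0.2,0,226],[0,0,0,2.1,-0.2,0,226],[0,0,0,2.5,-0.2,0,226],[0,0,0,3.0,-0.2,0,226],[0,0,0,3.5,-0.2,0,226],[0,0,0,4.0,-0.2,0,226],[0,0,0,4.5,-0.2,0,226],[0,0,0,5.0,-0.2,0,226],[0,0,0,5.5,-0.2,0,226],[0,0,0,5.9,-0.2,0,226],[0,0,0,6.3,-0.2,0,226],[0,0,0,6.7,-0.2,0,226],[0,0,0,7.1,-0.2,0,226],[0,0,0,7.4,-0.2,0,226],[0,0,0,7.6,-0.2,0,226],[0,0,0,7.6,-0.2,0,226],[0,0,0,7.6,-0.2,0,226]]}}

```text
time: 9.35
eef_pos: [553.6, -95.2, 17.1]
tcp_rot: [-0.0, 0.726, 0.688, 0.0]
force: [0.1, -0.3, 0.2]
finger_gap: 9.9
```

Run:
```python
from h import *
done([0,0,0,7.6,-0.2,0])
m=camera_model("wrist");json.dump({k:np.array(v).tolist() for k,v in m.items()},open("w6.json","w"))
p,d=capture("wrist");cv2.imwrite("pics/w6.png",cv2.resize(p[:,:,::-1],(768,576)))
p,d=capture("top");cv2.imwrite("pics/t6.png",cv2.convertScaleAbs(cv2.resize(p[130:240,170:320,::-1],None,fx=5,fy=5,interpolation=cv2.INTER_CUBIC),alpha=1.7))
o=robot.get_obs();print(o["eef_pos"],o["time"],o["force"])
```

```text
cmd [552.7 -95.6  17.2  -3.1] meas [553.6 -95.2  17.1] yaw -3.04 z [-0.  0. -1.] F [ 0.14 -0.27  0.16] gap 9.867737511886542 t 9.35 j [-0.37  0.68  0.58  2.01 -0.62  0.63  0.56]
[553.56277395 -95.40616589  17.15558485] 9.45 [ 0.69888431 -0.39955464 -0.46290693]
```

View pics/w6.png

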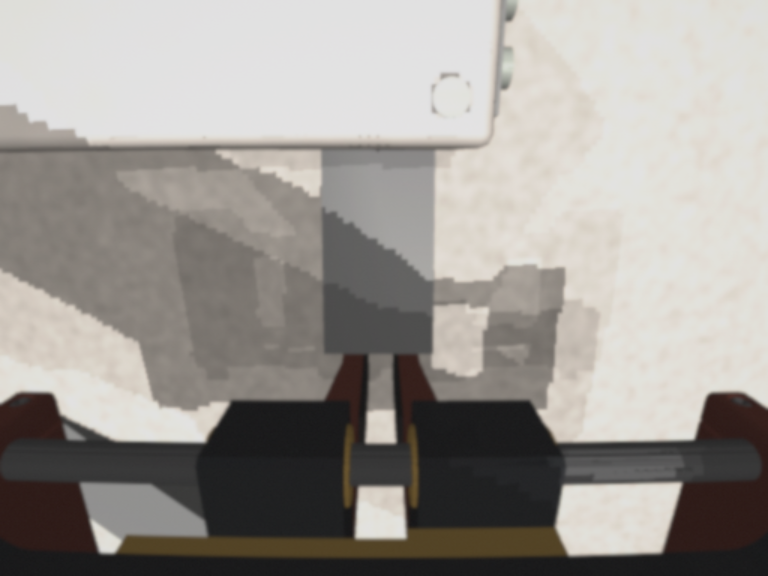

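View pics/t6.png

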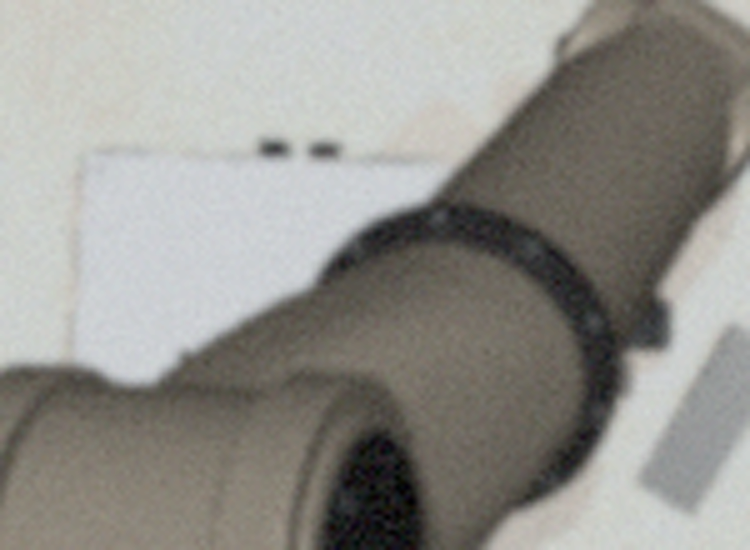

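Run:
```python
from h import *
m=json.load(open("w6.json"))
P=lambda u,v,z:px2w("",(u+.5)/1.5-.5,(v+.5)/1.5-.5,z,m=m).round(1)
a,b=P(324,354,24),P(433,354,24);print(a,b,(a+b)/2)
c=P(494,146,70);e=P(10,152,70);f=P(502,5,70);print(c,e,f)
h=((a+b)/2)[:2];y=np.radians(87);d=np.array([np.cos(y),np.sin(y)]);n=np.array([-d[1],d[0]])
ex=np.array([.9988,-.0488]);ey=np.array([.0488,.9988])
for foot in(c[:2]-25*ex+25*ey,np.array([559.3,12.7])):
    f=foot-(h+55*d);print(foot,f@d,f@n)
```

```text
[534.3 -84.7  24. ] [574.5 -86.8  24. ] [554.4  -85.75  24.  ]
[583.4 -14.7  70. ] [476.3  -9.6  70. ] [584.6  12.4  70. ]
[559.65  11.49] 42.38149972981022 -0.1536566723976235
[559.3  12.7] 43.57152388217822 0.2591901718204617
```

Request:
{"op": "arm_command", "data": {"plan": [[0,0,0,0.2,0,0,226],[0,0,0,0.4,0,0,226],[0,0,0,0.6,0,0,226],[0,0,0,0.8,0,0,226],[0,0,0,0.9,0,0,226],[0,0,0,1.0,0,0,226],[0,0,0,1.0,0,0,226],[0,0,0,1.0,0,0,226]]}}

```text
time: 10.25
eef_pos: [554.0, -85.1, 17.1]
tcp_rot: [-0.0, 0.726, 0.688, 0.0]
force: [-0.3, -1.1, -0.0]
finger_gap: 9.9
```

Request:
{"op": "arm_command", "data": {"plan": [[0,0,0,0.1,0,0,226],[0,0,0,0.1,0,0,226],[0,0,0,0.2,0,0,226],[0,0,0,0.2,0,0,226],[0,0,0,0.2,0,0,226]]}}

```text
time: 10.75
eef_pos: [554.1, -83.8, 17.1]
tcp_rot: [0.0, 0.726, 0.688, -0.0]
force: [-0.4, -3.5, -1.1]
finger_gap: 10.0
```

Request:
{"op": "arm_command", "data": {"plan": [[0,0,0,0.05,0,0,226],[0,0,0,0.05,0,0,226],[0,0,0,0.05,0,0,226]]}}

```text
time: 11.05
eef_pos: [554.1, -83.5, 17.2]
tcp_rot: [0.0, 0.726, 0.688, -0.0]
force: [-0.1, -3.8, -0.2]
finger_gap: 10.5
```

Request:
{"op": "arm_command", "data": {"plan": [[0,0,0,0.05,0,0,226],[0,0,0,0.05,0,0,226],[0,0,0,0.05,0,0,226]]}}

```text
time: 11.35
eef_pos: [554.2, -83.2, 17.2]
tcp_rot: [0.0, 0.726, 0.688, -0.0]
force: [-1.4, -6.2, -1.2]
finger_gap: 10.3
```

Request:
{"op": "arm_command", "data": {"plan": [[0,0,0,-0.2,0,0,226],[0,0,0,-1,0,0,226],[0,0,0,-2.5,0,0,226],[0,0,0,-4,0,-1,226],[0,0,0,-4,0,-5,226],[0,0,0,-4,0,-10,240],[0,0,0,-4,0,-12,255],[0,0,0,-4,0,-12,255],[0,0,0,-4,0,-12,255],[0,0,0,-4,0,-12,255]]}}

```text
time: 12.35
eef_pos: [551.2, -122.4, 136.2]
tcp_rot: [-0.001, 0.726, 0.688, -0.001]
force: [0.4, -0.6, -0.1]
finger_gap: 0.3
```

Run:
```python
from h import *
done([0,0,0,1.3-4,0,-12])
m=camera_model("wrist");json.dump({k:np.array(v).tolist() for k,v in m.items()},open("w7.json","w"))
p,d=capture("wrist");cv2.imwrite("pics/w7.png",cv2.resize(p[:,:,::-1],(768,576)))
p,d=capture("scene");cv2.imwrite("pics/s7.png",cv2.resize(p[140:260,180:330,::-1],None,fx=5,fy=5,interpolation=cv2.INTER_CUBIC))
```

```text
cmd [ 551.2 -122.6  137.2   -3.1] meas [ 551.2 -122.4  136.2] yaw -3.06 z [-0.002  0.    -1.   ] F [ 0.39 -0.56 -0.07] gap 0.2837614865948615 t 12.35 j [-0.45  0.51  0.74  1.95 -0.45  0.85  0.48]
```

View pics/w7.png

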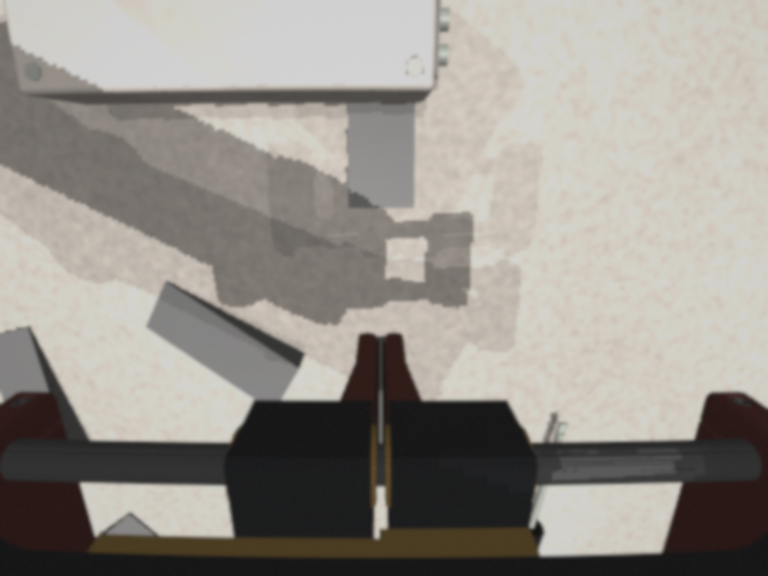

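View pics/s7.png

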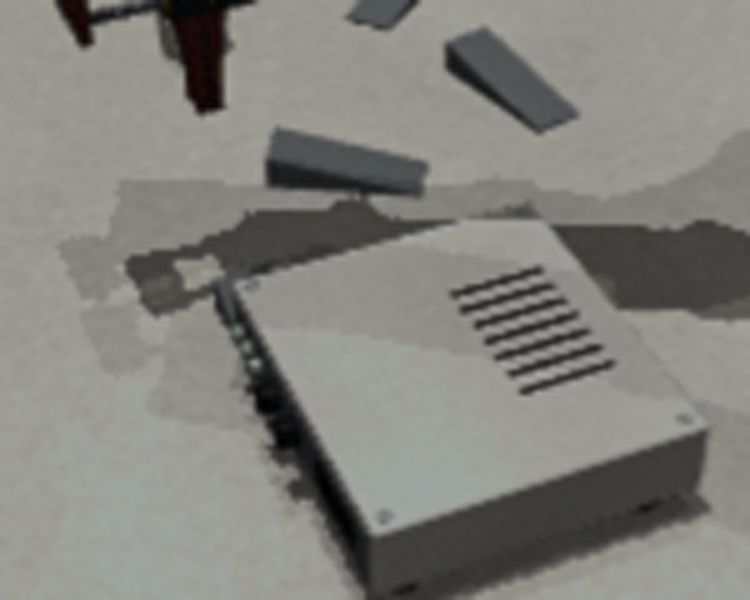

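The wedge heel now shows at (381,207) in the wrist view, straight under the case corner at (433,92). I'll work out where it sits relative to the foot, and the move to the press spot.

Run:
```python
from h import *
m=json.load(open("w7.json"))
P=lambda u,v,z:px2w("",(u+.5)/1.5-.5,(v+.5)/1.5-.5,z,m=m).round(1)
a,b=P(348,208,24),P(413,208,24);print(a,b,(a+b)/2)
c=P(433,92,70);e=P(24,95,70);print(c,e,c-e)
h=((a+b)/2)[:2];y=np.radians(87);d=np.array([np.cos(y),np.sin(y)]);n=np.array([-d[1],d[0]])
ex=np.array([.9988,-.0488]);ey=np.array([.0488,.9988])
for foot in(c[:2]-25*ex+25*ey,np.array([559.3,12.7])):
    f=foot-(h+55*d);print(foot,f@d,f@n)
print(row([559.5,13,137,-3.1]),row([559.5,13,92,-3.1]))
```

```text
[534.8 -73.   24. ] [574.4 -75.1  24. ] [554.6  -74.05  24.  ]
[582.4 -15.8  70. ] [386.4  -4.2  70. ] [196.  -11.6   0. ]
[558.65  10.39] 29.53623853746014 0.3747985293981138
[559.3  12.7] 31.877091134301118 -0.15341460927113587
[0, 0, np.float64(-0.0), np.float64(13.58), np.float64(0.09), np.float64(0.02)] [0, 0, np.float64(-0.0), np.float64(13.58), np.float64(0.09), np.float64(4.52)]
```

Request:
{"op": "arm_command", "data": {"plan": [[0,0,0,3,0,0,255],[0,0,0,7,0,0,255],[0,0,0,11,0.1,0,255],[0,0,0,13,0.1,0,255],[0,0,0,13.6,0.1,1,255],[0,0,0,13.6,0.1,3,255],[0,0,0,13.6,0.1,4,255],[0,0,0,13.6,0.1,4.5,255],[0,0,0,13.6,0.1,4.7,255],[0,0,0,13.6,0.1,4.7,255],[0,0,0,13.6,0.1,4.7,255]]}}

```text
time: 13.55
eef_pos: [560.7, 13.1, 90.6]
tcp_rot: [0.0, 0.726, 0.688, 0.0]
force: [1.7, -0.4, -0.0]
finger_gap: 0.2
```

Run:
```python
from h import *
done([0,0,0,13.6,0.1,4.7])
```

```text
cmd [559.6  13.1  90.2  -3.1] meas [560.7  13.1  90.6] yaw -3.08 z [ 0.001  0.    -1.   ] F [ 1.67 -0.42 -0.01] gap 0.15491623960646836 t 13.55 j [-0.65  0.57  0.68  1.99 -0.52  0.76  0.29]
```

Request:
{"op": "arm_command", "data": {"plan": [[0,0,0,0,0,0.2,255],[0,0,0,0,0,0.4,255],[0,0,0,0,0,0.5,255],[0,0,0,0,0,0.6,255],[0,0,0,0,0,0.6,255],[0,0,0,0,0,0.6,255]]}}

```text
time: 14.15
eef_pos: [560.3, 13.6, 84.4]
tcp_rot: [-0.0, 0.726, 0.688, 0.0]
force: [-2.6, 0.6, 5.1]
finger_gap: 0.4
```

Request:
{"op": "arm_command", "data": {"plan": [[0,0,0,0,0,0.05,255],[0,0,0,0,0,0.1,255],[0,0,0,0,0,0.1,255]]}}

```text
time: 14.45
eef_pos: [560.5, 13.5, 84.1]
tcp_rot: [-0.0, 0.726, 0.688, 0.0]
force: [-4.1, 1.3, 13.9]
finger_gap: 0.5
```

Request:
{"op": "arm_command", "data": {"plan": [[0,0,0,0,0,0,255],[0,0,0,0,0,0,255],[0,0,0,0,0,0,255],[0,0,0,0,0,0,255]]}}

```text
time: 14.85
eef_pos: [560.5, 13.5, 84.1]
tcp_rot: [-0.0, 0.726, 0.688, 0.0]
force: [-3.4, 1.0, 13.2]
finger_gap: 0.4
```

Request:
{"op": "arm_command", "data": {"plan": [[0,0,0,0,0,0,255],[0,0,0,0,0,0,255],[0,0,0,0,0,0,255],[0,0,0,0,0,0,255],[0,0,0,0,0,0,255],[0,0,0,0,0,0,255]]}}

```text
time: 15.45
eef_pos: [560.4, 13.5, 84.1]
tcp_rot: [-0.0, 0.726, 0.688, 0.0]
force: [-4.3, 0.5, 13.7]
finger_gap: 0.5
```

Held steady at about 13.5 N for a second with no sinking. Lifting off and moving clear to check.

Request:
{"op": "arm_command", "data": {"plan": [[0,0,0,0,0,-0.3,255],[0,0,0,0,0,-1,255],[0,0,0,0,0,-4,255],[0,0,0,-2,0,-8,255],[0,0,0,-6,0,-12,255],[0,0,0,-10,0,-15,255],[0,0,0,-14,0,-15,255],[0,0,0,-14,0,-15,255],[0,0,0,-14,0,-15,255],[0,0,0,-14,0,-15,255]]}}

```text
time: 16.45
eef_pos: [552.9, -124.8, 232.6]
tcp_rot: [-0.001, 0.725, 0.689, -0.0]
force: [0.3, 0.2, 1.3]
finger_gap: 0.5
```

Run:
```python
from h import *
done([0,0,0,-14,0,0.7-15])
m=camera_model("wrist");json.dump({k:np.array(v).tolist() for k,v in m.items()},open("w8.json","w"))
p,d=capture("wrist");cv2.imwrite("pics/w8.png",cv2.resize(p[:,:,::-1],(768,576)))
for u,v in[(200,20),(100,20),(250,30)]: print(px2w("",u,v,depth=d[v,u],m=m).round(1))
```

```text
cmd [ 552.  -126.6  233.2   -3.1] meas [ 552.9 -124.8  232.6] yaw -2.94 z [-0.001  0.001 -1.   ] F [0.33 0.17 1.35] gap 0.4686549113704082 t 16.45 j [-0.54  0.4   0.84  1.86 -0.34  1.04  0.4 ]
[509.4  36.   70.9]
[410.3  42.6  71.3]
[557.9  24.3  71.5]
```

View pics/w8.png

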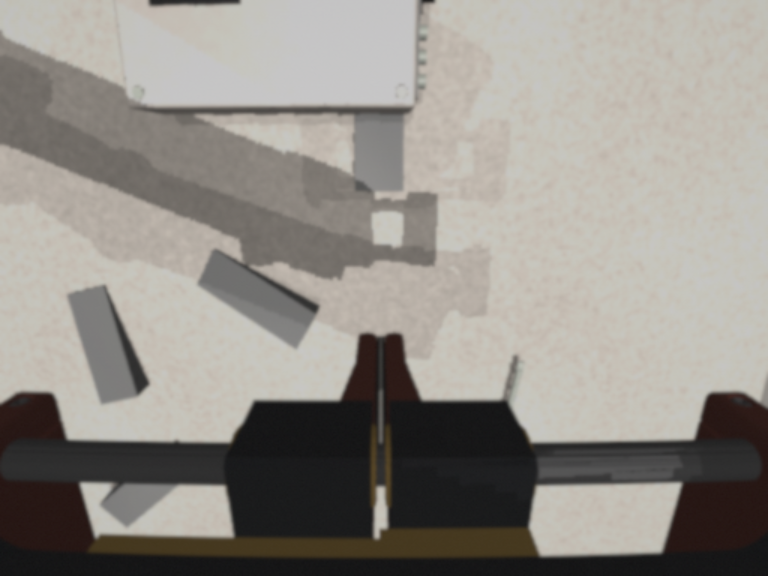

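Run:
```python
from h import *
m=json.load(open("w8.json"))
P=lambda u,v,z:px2w("",(u+.5)/1.5-.5,(v+.5)/1.5-.5,z,m=m).round(1)
a,b=P(355,190,24),P(403,190,24);print(a,b,(a+b)/2)
print(P(412,108,70),P(129,106,70))
```

```text
[535.4 -72.2  24. ] [574.9 -74.2  24. ] [555.15 -73.2   24.  ]
[580.9 -15.6  70. ] [385.8  -2.8  70. ]
```

```bash
python3 -c "
from h import *
print(robot.finish_job(), robot.get_obs()['time'])"
```

```text
the job is handed in; nothing more can be done
the job is handed in; nothing more can be done
```

The wedge is under the short foot, the corner held when I pressed on it, and I handed the job in with the arm clear, about 16.5 s into the 64 s allowed.

- **Wedge:** I took the farthest of the four look-alikes. I squared it up with a side push from the open fingertips. Then I pushed it by its heel, thin end first, until it resisted at about 6 N. The foot centre ended at wedge x of about 30–32 mm and within 0.5 mm of its midline.
- **Press:** I held about 13–14 N with closed fingertips right above the foot for about 1 s. The height stayed at 84.1 mm throughout. There was also a sideways force of about 4 N, which is below the force that slides the instrument.
- **Last checks:** The final picture put the wedge heel about 1 mm from its pre-press position. The case corner was within about 2 mm, which is the calibration's accuracy. The depth readings on the case top were level, at 71–71.5 mm.
- **Not checked:** I never went near the jar, screwdriver or beaker, but I did not re-measure them at the end. The last top picture, taken during the push, was blocked by the arm, so the final checks rest on the wrist camera.

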